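Find the hidden drawer release of the market till

TASK

The market till is opened by a hidden release: one of the five identical flush steel caps in its flat top is a sprung button, the others are blanks. Feel across the panel lightly with the fingertips to find the cap that gives, press it in until the cash drawer pops out, then let go and leave the drawer fully out. Use touch only: leave the jars and the tub standing where they are.

Things in the scene. Friction and masses are not known exactly. Their poses are not given: they have to be found in the camera images.
- till: the till: grey box bolted down, 240 mm deep (its x), 320 wide (its y), 100 high. Origin: centre of the underside, on the table; z up; drawer front = -x face. Its flat level top (100 mm above the origin) has five round recesses, each filled by an identical flat steel cap. One cap is the sprung release, the other four rigid blanks; the release may be in any of the five
- release (a joint): how far the release cap is pressed down, m: 0 = up, 0.007 = fully in. It gives at about 2 N and needs about 5 N when fully in; the drawer is let go once it is 2 to 4.5 mm in; it springs back by itself. The blanks do not give at all
- drawer (a joint): how far the drawer has come out towards the till's -x, m: 0 = shut and locked, 0.07 = fully out. Once let go, a damped spring drives it fully out within about 1 s; the drawer stays out when the cap springs back. The locked drawer cannot be pulled open
- jar_tall: loose bystander: brown jar with pale label and steel lid, 68 mm across, 85 mm high, beside or behind the till; origin: centre of its underside
- jar_low: loose bystander: dark jar with steel lid, 76 mm across, 60 mm high, beside or behind the till; origin: centre of its underside
- tub: loose bystander: white lidded plastic food tub, 78 x 108 mm, 51 mm high, beside or behind the till; origin: centre of its underside
- recess0 (a point): centre of the cap top in the recess at the till's -x, +y corner: till (-65, +90) mm in its x, y; recess 52 mm across, cap 50.4 mm across, its top 2 mm below the panel, 98 mm above the till's origin; axes as the till's
- recess1 (a point): centre of the cap top in the recess at the till's -x, -y corner: till (-65, -90) mm in its x, y; recess 52 mm across, cap 50.4 mm across, its top 2 mm below the panel, 98 mm above the till's origin; axes as the till's
- recess2 (a point): centre of the cap top in the recess at the till's middle: till (0, 0) in its x, y; recess 52 mm across, cap 50.4 mm across, its top 2 mm below the panel, 98 mm above the till's origin; axes as the till's
- recess3 (a point): centre of the cap top in the recess at the till's +x, +y corner: till (+65, +90) mm in its x, y; recess 52 mm across, cap 50.4 mm across, its top 2 mm below the panel, 98 mm above the till's origin; axes as the till's
- recess4 (a point): centre of the cap top in the recess at the till's +x, -y corner: till (+65, -90) mm in its x, y; recess 52 mm across, cap 50.4 mm across, its top 2 mm below the panel, 98 mm above the till's origin; axes as the till's

How it is judged:
By the outcome, as a careful person would: the job done as asked, in the order asked, and still so for the second after the job is handed in, with the robot touching nothing.
It also fails if it takes over 58 s, if anything falls off the work surface, if the arm or the gripper's body presses on something with over 40 N, if the wrist force passes 120 N, or if a joint passes its speed limit or range.

ROBOT

A 6-joint arm with a two-finger parallel gripper is mounted at the origin on the work surface. World frame = base frame: x ahead of the robot, y to its left, z up, the work surface at z = 0. Lengths are in m, angles in rad, forces in N, time in s.
With the tool pointing down it reaches from about 0.3 to 0.875 m from the base axis. Payload 6.4 kg.
Tool frame: the origin (TCP) lies at the very end of the fingers, on their centre line; the grasp point (between the pads) lies 19 mm behind it; z points along the fingers, y is the direction in which the jaws open and shut (so a half turn about z gives the same grasp; the last joint's range is limited). The gripper opens to 85 mm and grips with 20 to 120 N. Pads are 22 mm wide; open, the fingers measure 114 mm over their backs; the gripper's body (76 mm by 85 mm) begins 54 mm behind the grasp point. The pads swing forward as they close: fully open they stand 13 mm farther back than shut.
Start: joints at [-1.555, 0.181, 1.607, -0, 1.354, -0.206], TCP at [0.127, -0.561, 0.192] pointing down, gripper open.
Joint ranges: [-2.99, 2.99], [-0.89, 2.07], [0.3, 2.58], [-1.14, 4.28], [0, 2.63], [-3.12, 3.12]. Speed limits (rad/s): [2.57, 2.57, 3.01, 3.14, 3.14, 3.14].

INTERFACE

Orientations are given as a rotation vector (axis times angle).
In Python, from station import robot gives the robot as it stands.
- The arm moves only by the tool drive_tool, never from a script. Its arguments are lists of equal length, an entry for each row: "claw": the opening, from 0 (shut) to 1 (fully open); "delta_pos": the shift along the tool's x, y, z in cm, a list of three; "turn": the turn, a rotation vector about the tool's x, y, z in rad, a list of three. In form: {"claw": [claw, ...], "delta_pos": [[x, y, z], ...], "turn": [[rx, ry, rz], ...]}. A call has 1 to 12 rows; each row shifts and turns the pose as measured when the row begins, along the tool's axes as they then stand; what a row does not reach is not made up. A row lasts 1/12 s, in which the tool goes at most 41.7 mm and 7.16 degrees, less where a joint would pass 70% of its speed; a pose out of reach is approached as far as the arm can. A call with a gripper value outside its range is refused whole. The fingers move at their own pace and stop on an object; "newtons" is the grip in N (left out, the last holds). Time passes only in rows, so rows that do not move let the fingers close. It gives the time, the measured TCP pose, the force and the opening at its end, in the units of the state.
- robot.state(): the state, without advancing time (a new reading comes with each control period).
- robot.capture(name): name is "scene" or "top" or "wrist"; returns the picture (480x640x3 uint8, red, green, blue); there is no depth.
- robot.get_calibration(name): a dict with "fx", "fy", "cx", "cy" (pixels), "k1" (the pictures are not rectified: a ray, as slopes to the right and down, at radius r is drawn at 1 + k1 r^2 times it, then the intrinsics apply), "camera_from_world" (4x4, takes a point from world to camera coordinates); the wrist camera has in their place "hand_eye" (4x4, takes a point from camera to tool coordinates, whose origin is the TCP and whose axes are the flange's). Camera axes: x right, y down, z forward; pixel columns grow to the right and rows downward; lengths in m; the calibration is good to about 2 mm. A picture is of the moment at which its call begins: read the wrist's pose just before it. get_calibration takes no time and is no camera call.
- robot.job_done(): hands the job in, once; it reports no verdict.
Trained networks look in the newest picture that a camera, given by its name, has taken for a name from the list of things; names that differ only in an ending like _2 or _b are one class to them, and where a whole thing is asked for, a point or a joint stands for the part that bears it (a point fixed in the world has none). Each returns a list of dicts, best first, with "p" (0 to 1); they miss things now and then, are a little off and sometimes report something else, mostly with a low value. They report only what shows in the picture. A call takes as long as a camera call.
- robot.cut_out(camera, label): "pixels" (480x640 bool, what is visible of it) and "location" ([column, row] in pixels, amid what is visible of it).
The state is a dict: "clock": time; "qpos": joint angles; "joint_vel": joint speeds; "joint_efforts": joint torques, N m; "eef_pos": TCP position; "orientation": TCP orientation; "ft_force": force on the tool from outside, world axes, zero at the start; "moment": the same for the moment, N m; "width": finger opening in m.
Only numpy, scipy, OpenCV 4.12 (cv2) and the standard library are available. Lean on these libraries where they do the work, as an engineer would, in place of code of your own. Each camera call takes 0.05 s, during which the arm holds its last target.

## Working session

There is one attempt and no reset: what is moved stays moved. The work goes in short steps, Python scripts to look and compute and a tool call to move; the robot and the scene stay as the last step left them, time stands still between calls to the robot, and variables do not carry over. Pictures are saved under pics/ and viewed, and the job is handed in when it is done.

Besides the shell and the picture viewer there is one more tool, called after "Call:" as name(argument=value, ...) on one line, values as JSON. drive_tool: Moves the arm, as the interface text tells. Its arguments: {"type":"object","properties":{"claw":{"type":"array","items":{"type":"number"}},"delta_pos":{"type":"array","items":{"type":"array","items":{"type":"number"}}},"turn":{"type":"array","items":{"type":"array","items":{"type":"number"}}},"newtons":{"type":"number"}},"required":["claw","delta_pos","turn"]}

```bash
mkdir -p pics; ls
python3 - <<'E'
from station import robot
import cv2
print(robot.state())
for n in ("scene","top"):
    im=robot.capture(n); cv2.imwrite(f"pics/{n}0.png",im[:,:,::-1])
    c=robot.get_calibration(n); print(n,c)
    for l in ("till","recess0","jar_tall","jar_low","tub"):
        for d in robot.cut_out(n,l)[:6]: print(l,d["p"],d["location"],d["pixels"].sum())
print(robot.get_calibration("wrist"))
E
```

```text
pics
{'clock': 0.0, 'qpos': array([-1.55528824e+00,  1.81597485e-01,  1.60805531e+00,  1.43747713e-05,
        1.35380463e+00, -2.06303420e-01]), 'joint_vel': array([ 0.00011604, -0.00094464,  0.00070704, -0.0015413 ,  0.00106753,
       -0.00139683]), 'joint_efforts': array([-2.40265044e-04, -4.44875407e+01, -3.51336086e+01, -1.61627950e-04,
        9.09536815e-03, -1.95180252e-05]), 'eef_pos': array([ 0.12650816, -0.56024105,  0.19102964]), 'orientation': array([-3.12044848e+00, -3.47496723e-01, -3.00781170e-04]), 'ft_force': array([-0.1104343 , -0.09680687,  0.13503359]), 'moment': array([-0.01836339, -0.01325421, -0.05711591]), 'width': 0.0856517175858089}
scene {'fx': 511.35709259054016, 'fy': 511.35709259054016, 'cx': 321.0864762584728, 'cy': 233.1489180775006, 'k1': -0.13479687807204901, 'camera_from_world': array([[-6.41510607e-01,  7.67113360e-01, -1.11073381e-03,
         3.87682559e-01],
       [ 6.59405047e-01,  5.50696810e-01, -5.11779257e-01,
        -3.89770715e-01],
       [-3.91981028e-01, -3.29044245e-01, -8.59116266e-01,
         1.22252580e+00],
       [ 0.0000000
[... 612 characters left out ...]
        ,  1.        ]])}
till 0.77 [309.4, 283.7] 14449
recess0 0.9 [320.1, 281.7] 14695
jar_tall 0.7 [206.6, 258.0] 821
jar_tall 0.3 [307.0, 279.2] 14262
jar_low 0.63 [431.3, 257.8] 931
tub 0.58 [290.1, 187.6] 1599
{'fx': 403.32818036576236, 'fy': 403.32818036576236, 'cx': 315.7065949610082, 'cy': 243.5420434675455, 'k1': 0.01952099598995262, 'hand_eye': array([[-6.37033193e-04, -9.53428193e-01, -3.01619419e-01,
         7.73795599e-02],
       [ 9.99999796e-01, -5.95748259e-04, -2.28864165e-04,
        -1.27250594e-03],
       [ 3.85163033e-05, -3.01619504e-01,  9.53428379e-01,
        -1.81355052e-01],
       [ 0.00000000e+00,  0.00000000e+00,  0.00000000e+00,
         1.00000000e+00]])}
```

View pics/scene0.png

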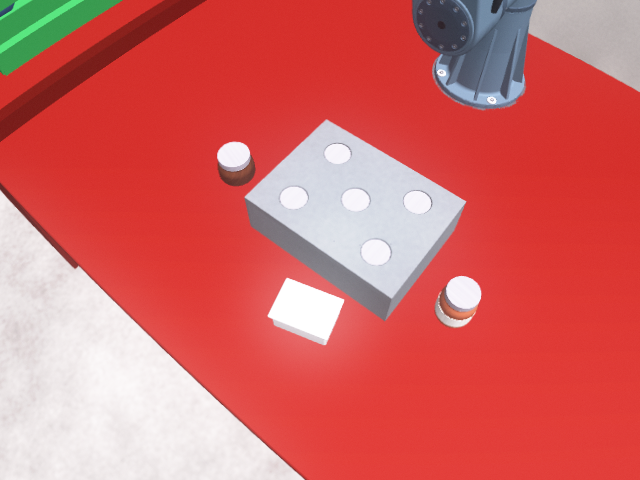

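View pics/top0.png

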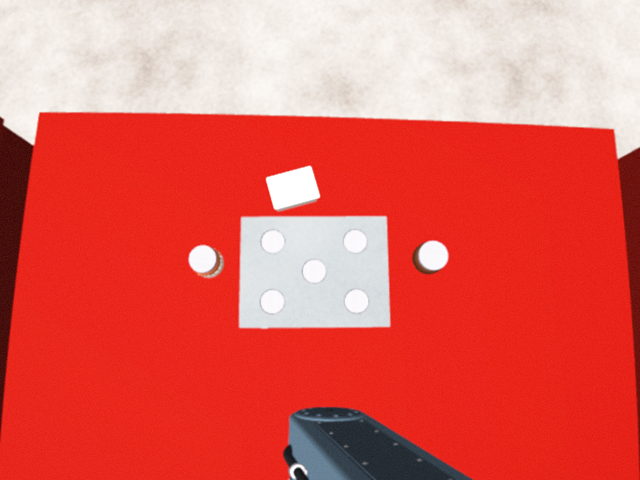

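The pictures show all five caps. In top they are at (272,241), (355,241), (314,271), (272,301) and (357,301). In scene they are at (337,153), (294,197), (356,199), (417,202) and (376,252). The jars stand at the ±y sides of the till and the tub is behind it. Next I fit the till pose.

```bash
cat > h.py <<'E'
import numpy as np
from scipy.optimize import least_squares
from scipy.spatial.transform import Rotation as R
from station import robot
P=np.array([[-65,90,98],[-65,-90,98],[0,0,98],[65,90,98],[65,-90,98]])/1000
C=np.array([[-120,160,100],[-120,-160,100],[120,160,100],[120,-160,100]])/1000
def proj(c,X):
    M=c["camera_from_world"]; Y=X@M[:3,:3].T+M[:3,3]; s=Y[:,:2]/Y[:,2:]
    s=s*(1+c["k1"]*(s**2).sum(1,keepdims=True)); return s*[c["fx"],c["fy"]]+[c["cx"],c["cy"]]
def tw(p,X):
    c,s=np.cos(p[2]),np.sin(p[2]); return np.c_[c*X[:,0]-s*X[:,1]+p[0],s*X[:,0]+c*X[:,1]+p[1],X[:,2]]
E
python3 - <<'E'
from h import *
import cv2
obs={"top":[(272,301),(357,301),(314,271),(272,241),(355,241)],"scene":[(417,202),(337,153),(356,199),(376,252),(294,197)]}
# refine by thresholding the brighter blob
for n in obs:
    im=cv2.imread(f"pics/{n}0.png").astype(int); o=[]
    for u,v in obs[n]:
        w=im[v-18:v+19,u-18:u+19].min(2); m=((w>228)).astype(np.uint8)
        k,l,st,ce=cv2.connectedComponentsWithStats(m); i=l[18,18]; o.append(ce[i]+[u-18,v-18]); print(n,u,v,o[-1],st[i,4] if i else 'bg')
    obs[n]=np.array(o)
X=np.vstack([P,C]); 
def f(p,ns): return np.concatenate([(proj(robot.get_calibration(n),tw(p,P))-obs[n]).ravel() for n in ns])
for ns in (["top"],["scene"],["top","scene"]):
    r=least_squares(f,[.5,0,0],args=(ns,)); print(ns,r.x,np.abs(r.fun).max())
print(np.round(tw(r.x,P),4))
s=robot.state(); print(s["eef_pos"],R.from_rotvec(s["orientation"]).as_matrix().round(3))
E
```

```text
top 272 301 [272.00473934 301.12796209] 422
top 357 301 [356.18421053 300.73444976] 418
top 314 271 [313.91807229 270.83855422] 415
top 272 241 [272.47368421 241.36340852] 399
top 355 241 [354.85960591 240.9729064 ] 406
scene 417 202 [416.90062112 201.95238095] 483
scene 337 153 [337.115  153.4425] 400
scene 356 199 [355.09751037 199.67012448] 482
scene 376 252 [375.35069444 251.99479167] 576
scene 294 197 [293.35849057 197.5639413 ] 477
['top'] [0.54822061 0.03158518 0.0289891 ] 0.10553869308699859
['scene'] [0.54886072 0.0330284  0.02877043] 0.2515082741635979
['top', 'scene'] [0.54849858 0.03237511 0.02884211] 0.42829953891134664
[[ 0.4809  0.1205  0.098 ]
 [ 0.4861 -0.0595  0.098 ]
 [ 0.5485  0.0324  0.098 ]
 [ 0.6109  0.1242  0.098 ]
 [ 0.6161 -0.0557  0.098 ]]
[ 0.1265165  -0.56093287  0.19200789] [[ 0.975  0.22  -0.   ]
 [ 0.22  -0.975 -0.   ]
 [-0.     0.    -1.   ]]
```

Call:
drive_tool(claw=[0, 0, 0, 0, 0, 0, 0, 0, 0, 0, 0, 0], delta_pos=[[3, -2.6, 0], [3, -2.6, 0], [3, -2.6, 0], [3, -2.6, 0], [3, -2.6, 0], [3, -2.6, 0], [3, -2.6, 0], [3, -2.6, 0], [3, -2.6, 0], [3, -2.6, 0], [3, -2.6, 0], [3, -2.6, 0]], turn=[[0, 0, 0], [0, 0, 0], [0, 0, 0], [0, 0, 0], [0, 0, 0], [0, 0, 0], [0, 0, 0], [0, 0, 0], [0, 0, 0], [0, 0, 0], [0, 0, 0], [0, 0, 0]], newtons=20)

```text
clock: 1.6
eef_pos: [0.4165, -0.1692, 0.192]
orientation: [3.117, 0.323, 0.004]
ft_force: [0.1, -0.5, 0.5]
width: 0.0
```

```bash
cat > go.py <<'E'
import sys
from h import *
p=[0.54850,0.03238,0.02884]
s=robot.state(); Rm=R.from_rotvec(s["orientation"]).as_matrix()
T=tw(p,P)[int(sys.argv[1])]; T[2]=float(sys.argv[2])
print("t",s["clock"],"pos",s["eef_pos"].round(4),"F",s["ft_force"].round(2),"w",s["width"],"d_cm",(Rm.T@(T-s["eef_pos"])*100).round(2)); print(Rm.round(3)[2], s["qpos"].round(2))
E
python3 go.py 1 0.13
```

```text
t 1.6 pos [ 0.4165 -0.1692  0.192 ] F [ 0.1  -0.48  0.49] w 2.8194191739406295e-05 d_cm [ 9.06 -9.37  6.14]
[ 0.002  0.008 -1.   ] [-0.65 -0.12  1.91 -0.    1.34  0.72]
```

Call:
drive_tool(claw=[0, 0, 0, 0, 0, 0, 0, 0], delta_pos=[[2.2, -2.2, 1], [2.2, -2.2, 1], [2.2, -2.2, 1], [2, -2, 1], [0.5, -0.8, 1], [0, 0, 1], [0, 0, 0], [0, 0, 0]], turn=[[0, 0, 0], [0, 0, 0], [0, 0, 0], [0, 0, 0], [0, 0, 0], [0, 0, 0], [0, 0, 0], [0, 0, 0]])

```text
clock: 2.27
eef_pos: [0.4932, -0.0474, 0.131]
orientation: [3.111, 0.34, 0.014]
ft_force: [0.8, -0.6, 0.4]
width: -0.0004
```

```bash
python3 go.py 1 0.105
```

```text
t 2.2667 pos [ 0.4932 -0.0474  0.131 ] F [ 0.84 -0.64  0.4 ] w -0.00036521050322908344 d_cm [-0.97  0.99  2.61]
[ 0.008  0.012 -1.   ] [-0.33  0.06  1.87 -0.01  1.2   1.03]
```

Call:
drive_tool(claw=[0, 0, 0, 0, 0, 0], delta_pos=[[-0.5, 0.5, 0.8], [-0.4, 0.4, 0.8], [0, 0, 0.5], [0, 0, 0.3], [0, 0, 0], [0, 0, 0]], turn=[[0, 0, 0], [0, 0, 0], [0, 0, 0], [0, 0, 0], [0, 0, 0], [0, 0, 0]])

```text
clock: 2.77
eef_pos: [0.4845, -0.0654, 0.1058]
orientation: [3.111, 0.326, 0.015]
ft_force: [-0.4, 0.5, -0.9]
width: -0.0003
```

```bash
python3 go.py 1 0.098
```

```text
t 2.7667 pos [ 0.4845 -0.0654  0.1058] F [-0.38  0.48 -0.95] w -0.0002536607582706992 d_cm [ 0.27 -0.56  0.78]
[ 0.008  0.015 -1.   ] [-0.37  0.08  1.91 -0.01  1.14  0.99]
```

Call:
drive_tool(claw=[0, 0, 0, 0, 0, 0], delta_pos=[[0.2, -0.4, 0.2], [0, 0, 0.2], [0, 0, 0.2], [0, 0, 0.1], [0, 0, 0.1], [0, 0, 0]], turn=[[0, 0, 0], [0, 0, 0], [0, 0, 0], [0, 0, 0], [0, 0, 0], [0, 0, 0]])

```text
clock: 3.27
eef_pos: [0.4869, -0.0607, 0.0979]
orientation: [3.11, 0.327, 0.018]
ft_force: [0.7, -0.4, 1.1]
width: -0.0
```

```bash
python3 go.py 1 0.098
```

```text
t 3.2667 pos [ 0.4869 -0.0607  0.0979] F [ 0.68 -0.37  1.07] w -3.585713155686477e-05 d_cm [-0.04 -0.14 -0.01]
[ 0.01   0.015 -1.   ] [-0.36  0.09  1.91 -0.01  1.12  1.  ]
```

Near the cap surface. I feel in 1 mm steps.

Call:
drive_tool(claw=[0, 0], delta_pos=[[0, 0, 0.1], [0, 0, 0.1]], turn=[[0, 0, 0], [0, 0, 0]])

```text
clock: 3.43
eef_pos: [0.4871, -0.0606, 0.096]
orientation: [3.11, 0.328, 0.019]
ft_force: [0.2, 0.2, 0.0]
width: -0.0002
```

Call:
drive_tool(claw=[0, 0], delta_pos=[[0, 0, 0.1], [0, 0, 0.1]], turn=[[0, 0, 0], [0, 0, 0]])

```text
clock: 3.6
eef_pos: [0.4872, -0.0606, 0.0939]
orientation: [3.11, 0.328, 0.019]
ft_force: [-0.7, -0.0, 0.4]
width: -0.0001
```

Call:
drive_tool(claw=[0, 0], delta_pos=[[0, 0, 0.1], [0, 0, 0.0]], turn=[[0, 0, 0], [0, 0, 0]])

```text
clock: 3.77
eef_pos: [0.4871, -0.0606, 0.0926]
orientation: [3.11, 0.328, 0.019]
ft_force: [-0.4, -0.1, 0.1]
width: 0.0003
```

Run:
```python
from h import *
import cv2
for n in ("wrist","scene"): cv2.imwrite(f"pics/{n}1.png",robot.capture(n)[:,:,::-1])
print(robot.state()["ft_force"],robot.state()["eef_pos"])
```

```text
[-0.32724974 -0.3158055   0.37391058] [ 0.48722112 -0.06066921  0.09273907]
```

View pics/wrist1.png

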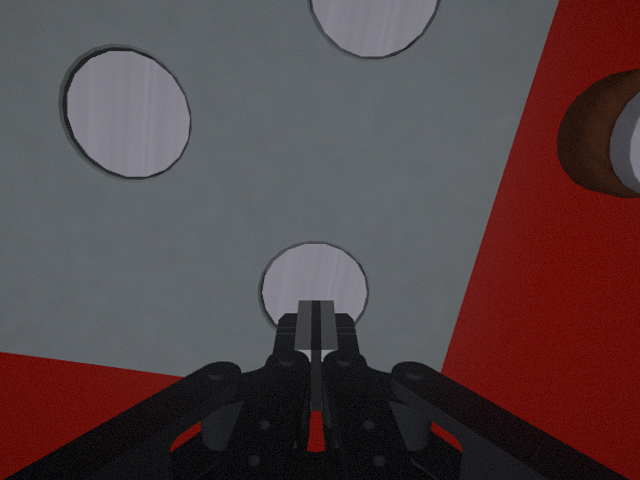

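View pics/scene1.png

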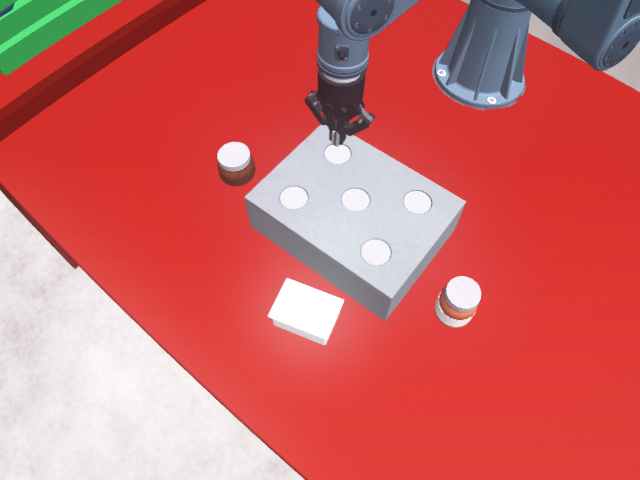

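The wrist view shows the fingertips over the cap at about (316,300). Scene shows the tip at about (337,143). I check where the TCP should project.

Run:
```python
from h import *
import cv2
s=robot.state(); e=s["eef_pos"]
print(proj(robot.get_calibration("scene"),np.array([e,e+[0,0,.02],[.4861,-.0595,.098]])))
c=robot.get_calibration("wrist"); M=np.linalg.inv(c["hand_eye"]); c["camera_from_world"]=M
print(proj(c,np.array([[0,0,0],[0,0,-.02],[0,0,.005]])))
Rm=R.from_rotvec(s["orientation"]).as_matrix()
T=tw([0.5485,0.03238,0.02884],P)
print(proj(c,(T-e)@Rm))
im=cv2.imread("pics/scene1.png"); cv2.imwrite("pics/crop1.png",cv2.resize(im[60:220,260:460],None,fx=4,fy=4,interpolation=cv2.INTER_CUBIC)[:600])
```

```text
[[336.02354289 154.81474496]
 [336.27157328 147.9904857 ]
 [336.93825798 152.99767022]]
[[318.45828705 282.69060384]
 [318.75284824 300.64924308]
 [318.39342241 278.73463868]]
[[ -89.98161237  223.54930064]
 [ 315.72196974  288.58078342]
 [ 128.87618899  110.08897727]
 [-136.63096159 -142.44416643]
 [ 377.16646678  -22.584153  ]]
```

View pics/crop1.png

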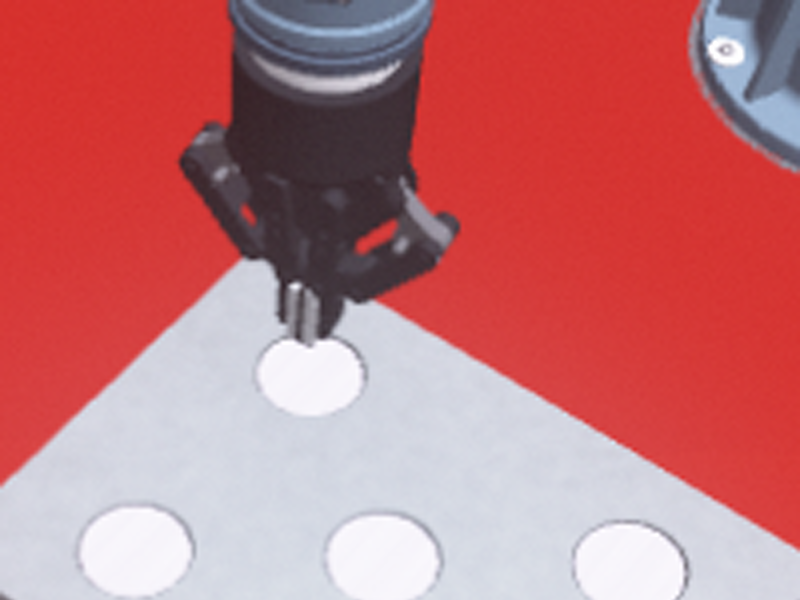

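The visible tips stand about 20 to 25 mm behind the nominal TCP. That disagrees with the stated frame but explains why I feel no contact. I keep going down with force checks.

Call:
drive_tool(claw=[0, 0, 0], delta_pos=[[0, -0.1, 0.2], [0, 0, 0.2], [0, 0, 0.1]], turn=[[0, 0, 0], [0, 0, 0], [0, 0, 0]])

```text
clock: 4.12
eef_pos: [0.4874, -0.0598, 0.0877]
orientation: [3.109, 0.328, 0.02]
ft_force: [0.5, 0.3, 0.9]
width: -0.0001
```

Call:
drive_tool(claw=[0, 0, 0], delta_pos=[[0, 0, 0.2], [0, 0, 0.2], [0, 0, 0.1]], turn=[[0, 0, 0], [0, 0, 0], [0, 0, 0]])

```text
clock: 4.37
eef_pos: [0.4874, -0.0598, 0.082]
orientation: [3.109, 0.328, 0.02]
ft_force: [-1.0, -0.4, -0.0]
width: 0.0002
```

Run:
```python
from h import *
import cv2
a=robot.capture("scene");b=robot.capture("wrist")
s=robot.state();print(s)
cv2.imwrite("pics/c2.png",np.hstack([cv2.resize(a[100:200,280:400],(480,400)),b[160:,160:480][:320].repeat(1,0)[:320] if 0 else cv2.resize(b[200:400,240:400],(320,400))])[:,:,::-1])
```

```text
{'clock': 4.4667, 'qpos': array([-0.35881101,  0.11512839,  1.92390745, -0.00857336,  1.08471121,
        1.00598616]), 'joint_vel': array([ 0.00052538, -0.00421449, -0.00504425,  0.00126761,  0.00496707,
        0.00178489]), 'joint_efforts': array([-1.62472366e-02, -3.65542531e+01, -3.06560433e+01, -3.28851433e-02,
       -1.33119612e-01,  1.15516268e-04]), 'eef_pos': array([ 0.4872874 , -0.05984275,  0.08206734]), 'orientation': array([3.10955133, 0.32760865, 0.01967222]), 'ft_force': array([-0.28643366,  0.30638555, -0.87332171]), 'moment': array([ 0.02480125, -0.00799165, -0.030511  ]), 'width': -0.00021250012960050905}
```

View pics/c2.png

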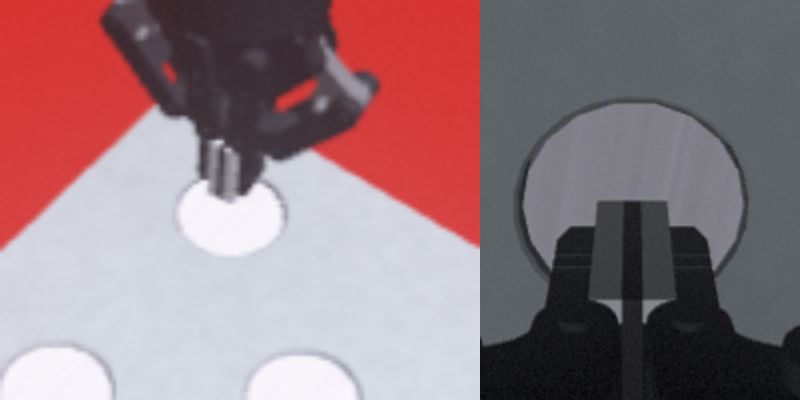

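The tips are over the cap, with about 10 mm still to go. Continuing.

Call:
drive_tool(claw=[0, 0, 0], delta_pos=[[0, 0, 0.2], [0, 0, 0.2], [0, 0, 0.1]], turn=[[0, 0, 0], [0, 0, 0], [0, 0, 0]])

```text
clock: 4.72
eef_pos: [0.4877, -0.06, 0.077]
orientation: [3.109, 0.328, 0.021]
ft_force: [-0.3, 1.1, 0.2]
width: -0.0002
```

Call:
drive_tool(claw=[0, 0], delta_pos=[[0, 0, 0.1], [0, 0, 0.1]], turn=[[0, 0, 0], [0, 0, 0]])

```text
clock: 4.88
eef_pos: [0.4877, -0.0601, 0.0746]
orientation: [3.109, 0.328, 0.02]
ft_force: [0.2, -0.6, 0.5]
width: -0.0001
```

Call:
drive_tool(claw=[0, 0], delta_pos=[[0, 0, 0.1], [0, 0, 0.1]], turn=[[0, 0, 0], [0, 0, 0]])

```text
clock: 5.05
eef_pos: [0.4877, -0.0601, 0.0725]
orientation: [3.109, 0.328, 0.02]
ft_force: [0.8, -0.6, -1.0]
width: -0.0001
```

Call:
drive_tool(claw=[0], delta_pos=[[0, 0, 0.1]], turn=[[0, 0, 0]])

```text
clock: 5.13
eef_pos: [0.4877, -0.0601, 0.0714]
orientation: [3.109, 0.328, 0.021]
ft_force: [0.7, 0.3, 0.2]
width: -0.0
```

Call:
drive_tool(claw=[0], delta_pos=[[0, 0, 0.1]], turn=[[0, 0, 0]])

```text
clock: 5.22
eef_pos: [0.4878, -0.0601, 0.0703]
orientation: [3.109, 0.328, 0.021]
ft_force: [-0.0, -0.7, -0.2]
width: -0.0004
```

Call:
drive_tool(claw=[0], delta_pos=[[0, 0, 0.1]], turn=[[0, 0, 0]])

```text
clock: 5.3
eef_pos: [0.4878, -0.0601, 0.0692]
orientation: [3.109, 0.328, 0.021]
ft_force: [-0.2, -1.3, -0.6]
width: -0.0004
```

```bash
cat > look.py <<'E'
import sys
from h import *
import cv2
a=robot.capture("scene");b=robot.capture("wrist")
s=robot.state();print(s["clock"],s["eef_pos"].round(4),s["ft_force"].round(2),s["moment"].round(3))
cv2.imwrite(f"pics/{sys.argv[1]}.png",np.hstack([cv2.resize(a[100:270,250:470],(480,371)),cv2.resize(b[200:400,240:400],(320,371))])[:,:,::-1])
E
python3 look.py c3
```

```text
5.4 [ 0.4876 -0.0601  0.069 ] [-0.15  0.96 -0.06] [ 0.012  0.031 -0.025]
```

View pics/c3.png

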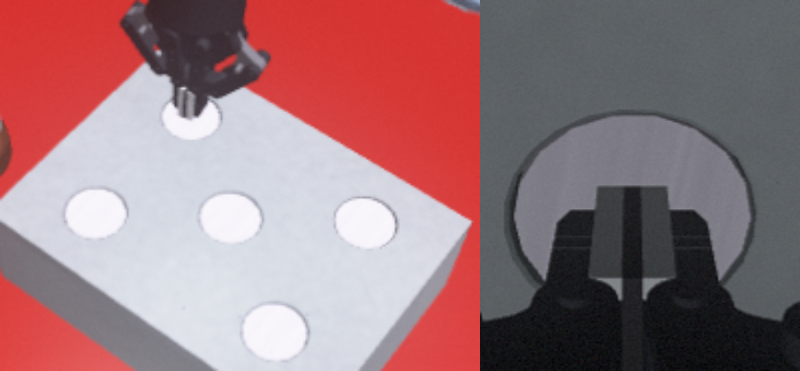

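Call:
drive_tool(claw=[0], delta_pos=[[0, 0, 0.1]], turn=[[0, 0, 0]])

```text
clock: 5.48
eef_pos: [0.4878, -0.0602, 0.0682]
orientation: [3.109, 0.327, 0.021]
ft_force: [-0.6, 0.4, 0.0]
width: -0.0002
```

Call:
drive_tool(claw=[0], delta_pos=[[0, 0, 0.1]], turn=[[0, 0, 0]])

```text
clock: 5.57
eef_pos: [0.4879, -0.0602, 0.0671]
orientation: [3.109, 0.328, 0.021]
ft_force: [-0.1, 0.2, 0.0]
width: -0.0001
```

Call:
drive_tool(claw=[0], delta_pos=[[0, 0, 0.1]], turn=[[0, 0, 0]])

```text
clock: 5.65
eef_pos: [0.4879, -0.0602, 0.0661]
orientation: [3.109, 0.328, 0.021]
ft_force: [0.2, 0.1, 0.9]
width: -0.0
```

Call:
drive_tool(claw=[0], delta_pos=[[0, 0, 0.1]], turn=[[0, 0, 0]])

```text
clock: 5.73
eef_pos: [0.488, -0.0602, 0.065]
orientation: [3.109, 0.328, 0.021]
ft_force: [0.1, -0.4, -0.1]
width: 0.0
```

Run:
```python
from h import *
import cv2
a=robot.capture("scene");b=robot.capture("wrist")
s=robot.state();print(s["clock"],s["eef_pos"],s["ft_force"])
cv2.imwrite("pics/c4.png",np.hstack([cv2.resize(a[115:175,305:375],None,fx=7,fy=7,interpolation=cv2.INTER_CUBIC),cv2.resize(b[200:410,255:380],(300,420))])[:,:,::-1])
```

```text
5.8333 [ 0.48784145 -0.0601758   0.06489308] [ 0.07223306 -0.47377959  0.13333006]
```

View pics/c4.png

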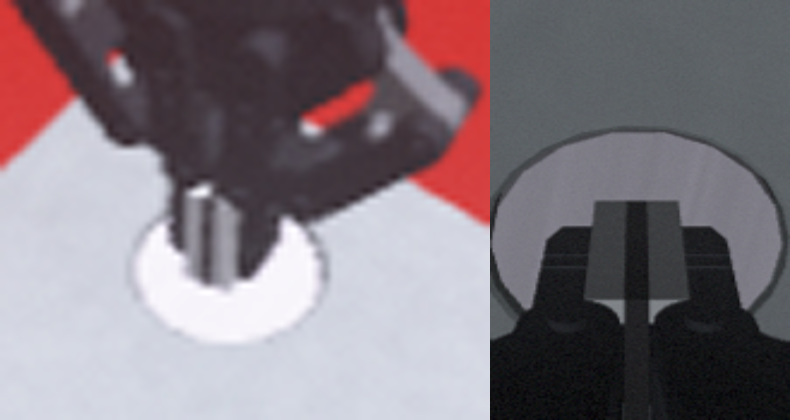

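The tip front edge is now at about (337,156) in scene, very close to the cap surface. Continuing.

Call:
drive_tool(claw=[0], delta_pos=[[0, 0, 0.1]], turn=[[0, 0, 0]])

```text
clock: 5.92
eef_pos: [0.488, -0.0603, 0.064]
orientation: [3.109, 0.328, 0.021]
ft_force: [0.1, 0.5, 0.2]
width: 0.0001
```

Call:
drive_tool(claw=[0], delta_pos=[[0, 0, 0.1]], turn=[[0, 0, 0]])

```text
clock: 6.0
eef_pos: [0.488, -0.0603, 0.0629]
orientation: [3.109, 0.328, 0.021]
ft_force: [0.5, 0.7, -0.6]
width: 0.0002
```

Call:
drive_tool(claw=[0], delta_pos=[[0, 0, 0.1]], turn=[[0, 0, 0]])

```text
clock: 6.08
eef_pos: [0.4881, -0.0603, 0.0618]
orientation: [3.109, 0.328, 0.021]
ft_force: [-0.1, 0.5, 0.2]
width: 0.0001
```

Call:
drive_tool(claw=[0], delta_pos=[[0, 0, 0.1]], turn=[[0, 0, 0]])

```text
clock: 6.17
eef_pos: [0.4881, -0.0603, 0.0608]
orientation: [3.109, 0.328, 0.021]
ft_force: [-0.5, 0.2, 0.9]
width: 0.0002
```

```bash
python3 - <<'E'
from h import *
c=robot.get_calibration("wrist"); M=np.linalg.inv(c["hand_eye"]); c["camera_from_world"]=M
for x in (0,.011):
  for z in (0,-.02,-.03,-.04,-.05): print(x,z,proj(c,np.array([[x,0,z],[x,.011,z]])).round(1).tolist())
s=robot.state();e=s["eef_pos"]; print(e)
for x in (0,.011):
  for z in (0.06,.08,.09,.098,.11): print(x,z,proj(robot.get_calibration("scene"),np.array([[e[0]+x*.975,e[1]+x*.22,z]])).round(1))
E
python3 look.py c5
```

```text
0 0 [[318.5, 282.7], [341.1, 282.7]]
0 -0.02 [[318.8, 300.6], [343.8, 300.6]]
0 -0.03 [[318.9, 311.2], [345.4, 311.2]]
0 -0.04 [[319.1, 323.0], [347.2, 322.9]]
0 -0.05 [[319.3, 336.3], [349.2, 336.3]]
0.011 0 [[318.5, 261.4], [341.5, 261.4]]
0.011 -0.02 [[318.8, 277.4], [344.3, 277.4]]
0.011 -0.03 [[319.0, 286.8], [346.0, 286.8]]
0.011 -0.04 [[319.2, 297.3], [347.8, 297.3]]
0.011 -0.05 [[319.4, 309.2], [350.0, 309.2]]
[ 0.48811528 -0.06032069  0.06076624]
0 0.06 [[335.5 165.9]]
0 0.08 [[335.7 159.4]]
0 0.09 [[335.8 156.1]]
0 0.098 [[335.9 153.4]]
0 0.11 [[336.1 149.3]]
0.011 0.06 [[333.  169.8]]
0.011 0.08 [[333.2 163.4]]
0.011 0.09 [[333.3 160.1]]
0.011 0.098 [[333.4 157.4]]
0.011 0.11 [[333.5 153.3]]
6.2667 [ 0.4879 -0.0603  0.0606] [-0.28 -0.49 -0.44] [ 0.022 -0.002 -0.045]
```

Run:
```python
from h import *
import cv2
a=robot.capture("top"); s=robot.state();print(s["ft_force"])
c=robot.get_calibration("top");print(proj(c,s["eef_pos"][None]))
cv2.imwrite("pics/t5.png",cv2.resize(a[220:370,220:420],None,fx=4,fy=4)[:,:,::-1])
```

```text
[ 0.03191889 -0.90742689 -0.58921817]
[[354.4378595  300.63608785]]
```

View pics/t5.png

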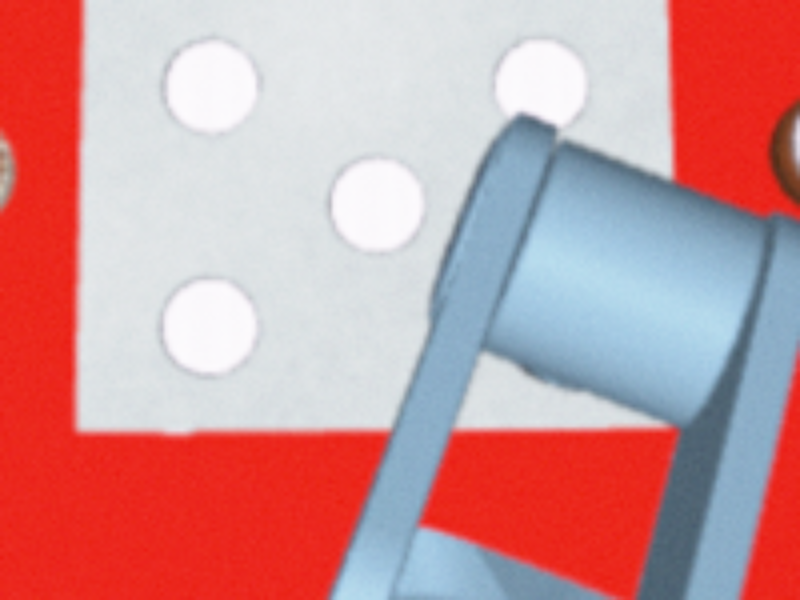

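View pics/c5.png

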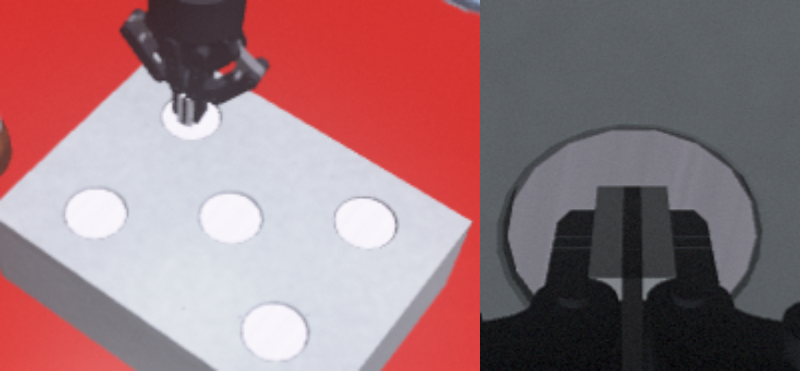

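Both views put the tips about 40 mm behind the reported TCP, so I expect contact at TCP z of about 0.056. I continue in 1 mm steps.

Call:
drive_tool(claw=[0], delta_pos=[[0, 0, 0.1]], turn=[[0, 0, 0]])

```text
clock: 6.4
eef_pos: [0.4882, -0.0603, 0.0599]
orientation: [3.109, 0.328, 0.021]
ft_force: [0.8, 1.0, -0.5]
width: 0.0004
```

Call:
drive_tool(claw=[0], delta_pos=[[0, 0, 0.1]], turn=[[0, 0, 0]])

```text
clock: 6.48
eef_pos: [0.4883, -0.0604, 0.0589]
orientation: [3.109, 0.328, 0.021]
ft_force: [-0.5, 0.5, 2.1]
width: -0.0001
```

Call:
drive_tool(claw=[0], delta_pos=[[0, 0, 0.1]], turn=[[0, 0, 0]])

```text
clock: 6.57
eef_pos: [0.4883, -0.0604, 0.0587]
orientation: [3.109, 0.328, 0.021]
ft_force: [-7.2, 2.6, 20.3]
width: 0.0001
```

Call:
drive_tool(claw=[0], delta_pos=[[0, 0, 0.1]], turn=[[0, 0, 0]])

```text
clock: 6.65
eef_pos: [0.4883, -0.0604, 0.0588]
orientation: [3.109, 0.328, 0.02]
ft_force: [-6.4, 1.9, 13.9]
width: 0.0002
```

Call:
drive_tool(claw=[0], delta_pos=[[0, 0, 0.1]], turn=[[0, 0, 0]])

```text
clock: 6.73
eef_pos: [0.4882, -0.0604, 0.0587]
orientation: [3.109, 0.329, 0.019]
ft_force: [-4.8, 0.4, 10.5]
width: -0.0002
```

Contact is rigid at z = 0.0588, reaching 20 N with no travel, so recess1 is a blank. The tips sit 39 mm behind the TCP. I retract and go to recess2, using finer steps this time.

Call:
drive_tool(claw=[0, 0, 0], delta_pos=[[0, 0, -0.5], [0, 0, -0.6], [0, 0, -0.2]], turn=[[0, 0, 0], [0, 0, 0], [0, 0, 0]])

```text
clock: 6.98
eef_pos: [0.4879, -0.0601, 0.0726]
orientation: [3.109, 0.329, 0.019]
ft_force: [0.8, 0.1, -0.6]
width: -0.0001
```

```bash
python3 go.py 2 0.07
```

```text
t 6.9833 pos [ 0.4879 -0.0601  0.0726] F [ 0.84  0.06 -0.58] w -6.967278488877982e-05 d_cm [ 7.86 -7.79  0.21]
[ 0.01   0.016 -1.   ] [-0.36  0.13  1.93 -0.01  1.06  1.01]
```

Call:
drive_tool(claw=[0, 0, 0, 0, 0, 0], delta_pos=[[2, -2, 0], [2, -2, 0], [2, -2, 0], [1.4, -1.4, 0], [0, 0, 0], [0, 0, 0]], turn=[[0, 0, 0], [0, 0, 0], [0, 0, 0], [0, 0, 0], [0, 0, 0], [0, 0, 0]])

```text
clock: 7.48
eef_pos: [0.549, 0.0298, 0.0745]
orientation: [3.108, 0.323, 0.026]
ft_force: [-0.0, -0.3, -0.8]
width: 0.0001
```

```bash
python3 go.py 2 0.0588
```

```text
t 7.4833 pos [0.549  0.0298 0.0745] F [-0.03 -0.31 -0.77] w 9.620246337646198e-05 d_cm [-0.02 -0.29  1.56]
[ 0.015  0.019 -1.   ] [-0.15  0.25  1.78 -0.01  1.09  1.22]
```

Go down 14 mm to about 0.0605.

Call:
drive_tool(claw=[0, 0, 0, 0, 0, 0], delta_pos=[[0, -0.3, 0.4], [0, 0, 0.4], [0, 0, 0.3], [0, 0, 0.1], [0, 0, 0], [0, 0, 0]], turn=[[0, 0, 0], [0, 0, 0], [0, 0, 0], [0, 0, 0], [0, 0, 0], [0, 0, 0]])

```text
clock: 7.98
eef_pos: [0.5461, 0.03, 0.0603]
orientation: [3.108, 0.318, 0.022]
ft_force: [0.0, -1.0, 0.3]
width: -0.0002
```

Call:
drive_tool(claw=[0], delta_pos=[[0, 0, 0.06]], turn=[[0, 0, 0]])

```text
clock: 8.07
eef_pos: [0.546, 0.0295, 0.0597]
orientation: [3.108, 0.318, 0.022]
ft_force: [0.1, 0.0, -0.1]
width: -0.0001
```

Call:
drive_tool(claw=[0], delta_pos=[[0, 0, 0.05]], turn=[[0, 0, 0]])

```text
clock: 8.15
eef_pos: [0.546, 0.0293, 0.0592]
orientation: [3.108, 0.317, 0.022]
ft_force: [-0.3, 0.5, 0.3]
width: -0.0
```

Call:
drive_tool(claw=[0], delta_pos=[[0, 0, 0.05]], turn=[[0, 0, 0]])

```text
clock: 8.23
eef_pos: [0.5461, 0.0291, 0.0589]
orientation: [3.108, 0.317, 0.022]
ft_force: [-1.1, 1.2, 3.9]
width: 0.0002
```

Call:
drive_tool(claw=[0], delta_pos=[[0, 0, 0.05]], turn=[[0, 0, 0]])

```text
clock: 8.32
eef_pos: [0.5461, 0.0291, 0.0588]
orientation: [3.108, 0.316, 0.022]
ft_force: [-3.5, 1.7, 7.8]
width: 0.0002
```

It is rigid again at 0.0588 (7.8 N), so recess2 is a blank. Next is recess0.

Call:
drive_tool(claw=[0, 0, 0], delta_pos=[[0, 0, -0.5], [0, 0, -0.6], [0, 0, -0.2]], turn=[[0, 0, 0], [0, 0, 0], [0, 0, 0]])

```text
clock: 8.57
eef_pos: [0.5458, 0.0294, 0.0725]
orientation: [3.108, 0.317, 0.021]
ft_force: [0.4, -0.0, -0.2]
width: 0.0004
```

```bash
python3 go.py 0 0.072
```

```text
t 8.5667 pos [0.5458 0.0294 0.0725] F [ 0.42 -0.02 -0.16] w 0.0003648568335202284 d_cm [ -4.51 -10.23  -0.19]
[ 0.012  0.018 -1.   ] [-0.15  0.25  1.79 -0.01  1.09  1.22]
```

Call:
drive_tool(claw=[0, 0, 0, 0, 0, 0], delta_pos=[[-1.2, -2.7, 0], [-1.2, -2.7, 0], [-1.2, -2.7, 0], [-0.8, -1.8, 0], [0, 0, 0], [0, 0, 0]], turn=[[0, 0, 0], [0, 0, 0], [0, 0, 0], [0, 0, 0], [0, 0, 0], [0, 0, 0]])

```text
clock: 9.07
eef_pos: [0.484, 0.1192, 0.0735]
orientation: [3.107, 0.313, 0.034]
ft_force: [0.5, 0.3, -0.1]
width: -0.0001
```

```bash
python3 go.py 0 0.0588
```

```text
t 9.0667 pos [0.484  0.1192 0.0735] F [ 0.54  0.3  -0.06] w -0.00014866768690787762 d_cm [-0.3  -0.21  1.46]
[ 0.02   0.021 -1.   ] [ 0.02  0.14  1.91 -0.02  1.06  1.39]
```

Call:
drive_tool(claw=[0, 0, 0, 0, 0, 0], delta_pos=[[-0.2, -0.2, 0.4], [0, 0, 0.4], [0, 0, 0.3], [0, 0, 0.1], [0, 0, 0], [0, 0, 0]], turn=[[0, 0, 0], [0, 0, 0], [0, 0, 0], [0, 0, 0], [0, 0, 0], [0, 0, 0]])

```text
clock: 9.57
eef_pos: [0.4848, 0.1176, 0.0606]
orientation: [3.106, 0.308, 0.037]
ft_force: [-0.4, -0.0, 0.3]
width: 0.0002
```

Call:
drive_tool(claw=[0], delta_pos=[[0, 0, 0.05]], turn=[[0, 0, 0]])

```text
clock: 9.65
eef_pos: [0.485, 0.1173, 0.06]
orientation: [3.106, 0.307, 0.037]
ft_force: [0.6, 0.5, -0.0]
width: -0.0004
```

Call:
drive_tool(claw=[0], delta_pos=[[0, 0, 0.05]], turn=[[0, 0, 0]])

```text
clock: 9.73
eef_pos: [0.4852, 0.117, 0.0595]
orientation: [3.106, 0.306, 0.037]
ft_force: [0.8, 0.5, 0.1]
width: -0.0001
```

Call:
drive_tool(claw=[0], delta_pos=[[0, 0, 0.05]], turn=[[0, 0, 0]])

```text
clock: 9.82
eef_pos: [0.4854, 0.1169, 0.059]
orientation: [3.106, 0.306, 0.037]
ft_force: [-0.4, 0.5, 2.0]
width: 0.0002
```

Call:
drive_tool(claw=[0], delta_pos=[[0, 0, 0.05]], turn=[[0, 0, 0]])

```text
clock: 9.9
eef_pos: [0.4854, 0.1169, 0.0588]
orientation: [3.106, 0.305, 0.037]
ft_force: [-4.0, 0.9, 9.0]
width: -0.0
```

recess0 is rigid too. Next is recess3.

Call:
drive_tool(claw=[0, 0, 0], delta_pos=[[0, 0, -0.5], [0, 0, -0.6], [0, 0, -0.2]], turn=[[0, 0, 0], [0, 0, 0], [0, 0, 0]])

```text
clock: 10.15
eef_pos: [0.4848, 0.1172, 0.0725]
orientation: [3.106, 0.306, 0.036]
ft_force: [0.1, -0.7, -0.5]
width: 0.0001
```

```bash
python3 go.py 3 0.072
```

```text
t 10.15 pos [0.4848 0.1172 0.0725] F [ 0.08 -0.7  -0.48] w 7.320695555859551e-05 d_cm [12.5   1.76  0.35]
[ 0.021  0.022 -1.   ] [ 0.01  0.14  1.91 -0.02  1.06  1.4 ]
```

Call:
drive_tool(claw=[0, 0, 0, 0, 0, 0, 0], delta_pos=[[3, 0.4, 0], [3, 0.4, 0], [3, 0.4, 0], [2, 0.3, 0], [0.6, 0, 0.1], [0, 0, 0], [0, 0, 0]], turn=[[0, 0, 0], [0, 0, 0], [0, 0, 0], [0, 0, 0], [0, 0, 0], [0, 0, 0], [0, 0, 0]])

```text
clock: 10.73
eef_pos: [0.6042, 0.1261, 0.0757]
orientation: [3.106, 0.308, 0.037]
ft_force: [-0.5, -0.3, 0.9]
width: 0.0002
```

```bash
python3 go.py 3 0.0588
```

```text
t 10.7333 pos [0.6042 0.1261 0.0757] F [-0.47 -0.29  0.92] w 0.00017563336587294765 d_cm [0.58 0.28 1.71]
[ 0.021  0.022 -1.   ] [ 0.02  0.38  1.61 -0.02  1.13  1.41]
```

Call:
drive_tool(claw=[0, 0, 0, 0, 0, 0], delta_pos=[[0.4, 0.2, 0.5], [0.2, 0, 0.5], [0, 0, 0.3], [0, 0, 0.2], [0, 0, 0], [0, 0, 0]], turn=[[0, 0, 0], [0, 0, 0], [0, 0, 0], [0, 0, 0], [0, 0, 0], [0, 0, 0]])

```text
clock: 11.23
eef_pos: [0.607, 0.1252, 0.059]
orientation: [3.106, 0.309, 0.032]
ft_force: [1.1, 0.5, 1.7]
width: 0.0
```

Call:
drive_tool(claw=[0], delta_pos=[[0, 0, 0.05]], turn=[[0, 0, 0]])

```text
clock: 11.32
eef_pos: [0.6071, 0.1252, 0.0589]
orientation: [3.106, 0.309, 0.033]
ft_force: [-0.8, -0.2, 3.4]
width: 0.0
```

Call:
drive_tool(claw=[0], delta_pos=[[0, 0, 0.05]], turn=[[0, 0, 0]])

```text
clock: 11.4
eef_pos: [0.6072, 0.1252, 0.0589]
orientation: [3.106, 0.309, 0.033]
ft_force: [-1.7, -0.5, 3.7]
width: -0.0002
```

Call:
drive_tool(claw=[0], delta_pos=[[0, 0, 0.05]], turn=[[0, 0, 0]])

```text
clock: 11.48
eef_pos: [0.6072, 0.1252, 0.0588]
orientation: [3.106, 0.309, 0.033]
ft_force: [-1.5, -0.2, 4.1]
width: -0.0001
```

Call:
drive_tool(claw=[0], delta_pos=[[0, 0, 0.05]], turn=[[0, 0, 0]])

```text
clock: 11.57
eef_pos: [0.6071, 0.1252, 0.0588]
orientation: [3.106, 0.309, 0.033]
ft_force: [-2.7, -0.1, 3.7]
width: -0.0002
```

Call:
drive_tool(claw=[0], delta_pos=[[0, 0, 0.1]], turn=[[0, 0, 0]])

```text
clock: 11.65
eef_pos: [0.6072, 0.1252, 0.0582]
orientation: [3.106, 0.309, 0.034]
ft_force: [-2.4, -0.8, 4.7]
width: -0.0002
```

Call:
drive_tool(claw=[0, 0, 0], delta_pos=[[0, 0, -0.5], [0, 0, -0.6], [0, 0, -0.2]], turn=[[0, 0, 0], [0, 0, 0], [0, 0, 0]])

```text
clock: 11.9
eef_pos: [0.606, 0.1254, 0.0706]
orientation: [3.106, 0.309, 0.031]
ft_force: [0.7, -0.1, 0.8]
width: 0.0001
```

```bash
python3 go.py 4 0.074
```

```text
t 11.9 pos [0.606  0.1254 0.0706] F [ 0.71 -0.05  0.82] w 7.790126469237305e-05 d_cm [-2.580e+00  1.796e+01  1.000e-02]
[ 0.018  0.022 -1.   ] [ 0.02  0.39  1.6  -0.02  1.13  1.4 ]
```

The last press moved 0.6 mm at only 4.7 N, softer than the other caps. I test recess3 again, more deeply, before leaving it.

Call:
drive_tool(claw=[0, 0, 0, 0, 0], delta_pos=[[0.2, 0, 0.4], [0, 0, 0.4], [0, 0, 0.2], [0, 0, 0.1], [0, 0, 0.1]], turn=[[0, 0, 0], [0, 0, 0], [0, 0, 0], [0, 0, 0], [0, 0, 0]])

```text
clock: 12.32
eef_pos: [0.6091, 0.1257, 0.0579]
orientation: [3.106, 0.309, 0.033]
ft_force: [-0.6, 0.6, 5.5]
width: 0.0002
```

Call:
drive_tool(claw=[0], delta_pos=[[0, 0, 0.1]], turn=[[0, 0, 0]])

```text
clock: 12.4
eef_pos: [0.6091, 0.1258, 0.057]
orientation: [3.106, 0.309, 0.033]
ft_force: [-1.4, 0.3, 4.8]
width: -0.0001
```

Call:
drive_tool(claw=[0], delta_pos=[[0, 0, 0.1]], turn=[[0, 0, 0]])

```text
clock: 12.48
eef_pos: [0.6091, 0.1258, 0.0562]
orientation: [3.106, 0.309, 0.032]
ft_force: [-2.3, 0.6, 3.7]
width: 0.0005
```

Call:
drive_tool(claw=[0], delta_pos=[[0, 0, 0.1]], turn=[[0, 0, 0]])

```text
clock: 12.57
eef_pos: [0.6091, 0.1258, 0.0554]
orientation: [3.106, 0.309, 0.032]
ft_force: [-1.9, -0.9, 3.4]
width: 0.0004
```

It gives: recess3 is the release, now about 3.4 mm in at roughly 4 N. I press a little further.

Call:
drive_tool(claw=[0, 0], delta_pos=[[0, 0, 0.1], [0, 0, 0.1]], turn=[[0, 0, 0], [0, 0, 0]])

```text
clock: 12.73
eef_pos: [0.609, 0.1257, 0.0534]
orientation: [3.106, 0.309, 0.032]
ft_force: [-1.7, -0.9, 4.4]
width: 0.0001
```

Run:
```python
from h import *
import cv2
a=robot.capture("top"); s=robot.state();print(s["clock"],s["eef_pos"],s["ft_force"])
cv2.imwrite("pics/t6.png",a[:,:,::-1])
```

```text
12.7833 [0.60906048 0.12575087 0.05329509] [-0.91089793  0.24142874  4.5319893 ]
```

View pics/t6.png

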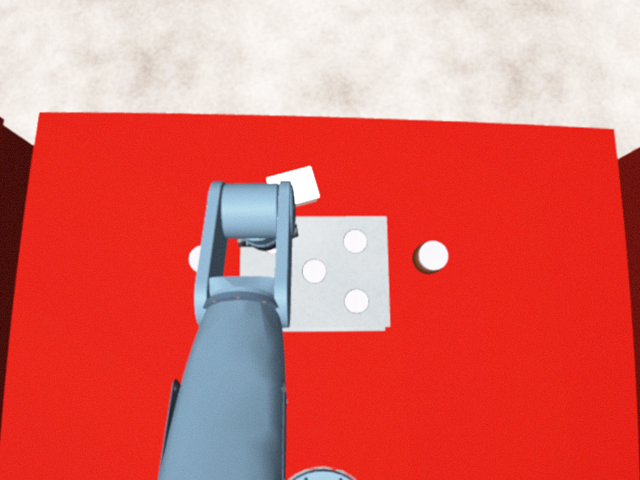

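At the till's bottom edge (387,328) the drawer is just starting to move. I hold for a second.

Call:
drive_tool(claw=[0, 0, 0, 0, 0, 0, 0, 0, 0, 0, 0, 0], delta_pos=[[0, 0, 0.04], [0, 0, 0], [0, 0, 0], [0, 0, 0], [0, 0, 0], [0, 0, 0], [0, 0, 0], [0, 0, 0], [0, 0, 0], [0, 0, 0], [0, 0, 0], [0, 0, 0]], turn=[[0, 0, 0], [0, 0, 0], [0, 0, 0], [0, 0, 0], [0, 0, 0], [0, 0, 0], [0, 0, 0], [0, 0, 0], [0, 0, 0], [0, 0, 0], [0, 0, 0], [0, 0, 0]])

```text
clock: 13.78
eef_pos: [0.609, 0.1258, 0.0535]
orientation: [3.106, 0.31, 0.032]
ft_force: [-1.7, -0.2, 4.7]
width: -0.0001
```

Run:
```python
from h import *
import cv2
a=robot.capture("top"); s=robot.state();print(s["clock"],s["eef_pos"],s["ft_force"])
cv2.imwrite("pics/t7.png",a[:,:,::-1])
```

```text
13.8333 [0.60907664 0.125746   0.05350249] [-1.5386719   0.45632989  3.93051493]
```

View pics/t7.png

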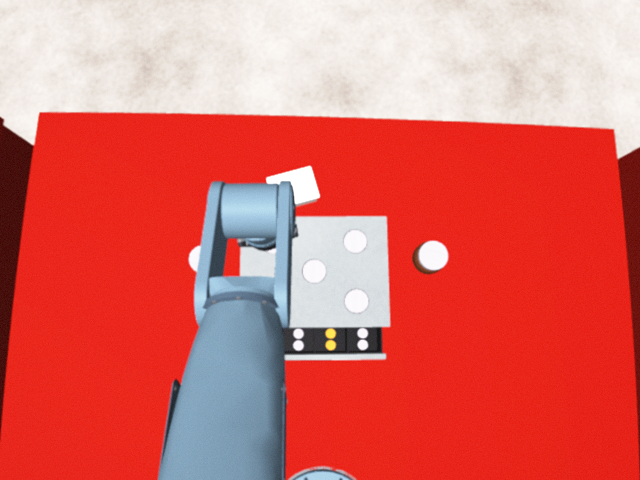

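The drawer is out, with its front edge at row 357. I let go straight up.

Call:
drive_tool(claw=[0, 0, 0, 0, 0, 0, 0, 0, 0, 0, 0, 0], delta_pos=[[0, 0, -0.5], [0, 0, -1], [0, 0, -2], [0, 0, -3], [0, 0, -3], [0, 0, -2], [0, 0, -1], [0, 0, 0], [0, 0, 0], [0, 0, 0], [0, 0, 0], [0, 0, 0]], turn=[[0, 0, 0], [0, 0, 0], [0, 0, 0], [0, 0, 0], [0, 0, 0], [0, 0, 0], [0, 0, 0], [0, 0, 0], [0, 0, 0], [0, 0, 0], [0, 0, 0], [0, 0, 0]])

```text
clock: 14.83
eef_pos: [0.603, 0.1277, 0.1798]
orientation: [3.107, 0.309, 0.02]
ft_force: [-0.1, -0.2, -0.0]
width: 0.0001
```

Run:
```python
from h import *
import cv2
a=robot.capture("top");b=robot.capture("scene"); s=robot.state();print(s["clock"],s["eef_pos"],s["ft_force"])
cv2.imwrite("pics/t8.png",np.hstack([cv2.resize(a[100:400,150:470],(400,375)),cv2.resize(b[60:360,200:520],(400,375))])[:,:,::-1])
p=[0.5485,0.03238,0.02884]
X=np.array([[-.19,-.16,.06],[-.19,-.16,.08],[-.195,-.14,.08]])
print(proj(robot.get_calibration("top"),tw(p,X)))
for n,l in (("top","jar_tall"),("top","jar_low"),("top","tub"),("scene","jar_tall"),("scene","jar_low"),("scene","tub")):
    print(n,l,[(d["p"],d["location"]) for d in robot.cut_out(n,l)[:2]])
```

```text
14.9333 [0.60282509 0.12766413 0.17966981] [-0.14940262 -0.22270469 -0.05352391]
[[386.98226257 358.50511388]
 [388.51823983 359.12731338]
 [379.31486578 361.62913032]]
top jar_tall [(0.65, [214.0, 261.4])]
top jar_low [(0.87, [431.5, 259.3])]
top tub [(0.68, [302.5, 187.8])]
scene jar_tall [(0.83, [456.2, 304.1]), (0.27, [375.0, 247.8])]
scene jar_low [(0.7, [235.8, 165.6])]
scene tub [(0.57, [302.3, 310.1])]
```

View pics/t8.png

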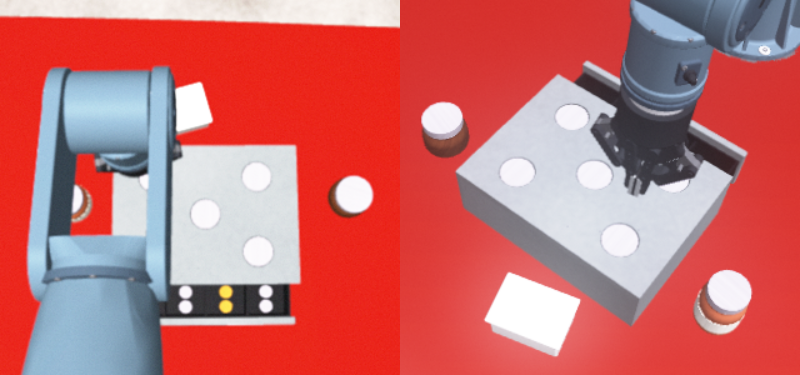

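```bash
python3 -c "
from station import robot
print(robot.job_done())"
```

```text
the job is handed in; nothing more can be done
None
```

The drawer is out and the job is handed in, at about 15 s of the 58 s allowed. The release was the cap in recess3 (the till's +x, +y corner).

**Search:** I felt the caps in the order recess1, recess2, recess0, recess3. The first three were rigid. recess4 was not touched. recess3 gave, at about 4 N, and I pressed it about 5.5 mm until the drawer popped out. I held it for 1 s, then lifted clear.

**Last checks:**
- **Drawer:** its front edge showed at about row 357 in the top camera. That fits fully out, which I worked out at about row 358.
- **Robot:** the force reading was about 0 N, with the arm lifted about 13 cm and touching nothing.
- **Jars and tub:** all were standing within a few pixels of where they started. In the top view the arm partly hid the tall jar and the tub, so I relied on the scene view for those two.

**What did not go as expected:**
- **Tool frame:** the shut fingertips stood about 39 mm behind the reported TCP. I found the surface by force and pictures, not from the stated frame.
- **Hardest touch:** the first touch on recess1 reached about 20 N before I went to finer steps.
- **recess3:** my first short press there wrongly suggested a blank. A deeper second press showed that it gave.

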